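# Dock the chip programmer and shut its socket lever

### The job

Slide the chip programmer along the bench into its dock, pushing it with the fingertips from outside (do not pinch, lift or tip it), until its plug is fully home in the dock's port; leave its socket lever standing open until then, so that the chip contacts are not closed while the plug goes in. Then fold the lever down flat with a fingertip. Leave the programmer docked, and do not disturb the jar, the capacitor and the heat sink that stand beside the dock.

Things in the scene. Friction and masses are not known exactly. Their poses are not given: they have to be found in the camera images.
- dock: Bench dock, fixed; place and heading vary. Grey plastic box 116 wide, 46 deep, 38 high, with a black port in its front and two low guide cheeks standing out of that front. Origin: on the bench, middle of the box's front face (the stop face). +x points into the dock (the way the programmer goes in), +y left when looking in, z up. No floor: the programmer slides on the bench.
- dock_mouth (a point): On the bench in the middle of the dock's open mouth, 73 mm before the stop face (dock x = -73). The aluminium cheeks are 8 mm thick, 16 high; inner faces at dock y = +-32.5 mm from the stop face to x = -50, then flaring to y = +-44 at the mouth. Fixing ears beside the box reach y = +-76.
- dock_port (a point): Centre of the black port opening in the stop face, 10 mm above the bench. The port is 20 mm wide, open from the bench to 17 mm up and 24 mm deep; the programmer's plug slides into it.
- programmer: Loose chip programmer, 0.10 to 0.16 kg: flat white box, black chip socket on top, blue plug at one end, thin wire lever at the other. Origin: on the bench under the middle of its 110 mm length; -x points out of the plug, z up. Box: x -37 to +55, y +-31, z 0 to 21 mm. Docked: its -x lies along the dock's +x and the plug end of the box rests on the stop face, origin at dock x = -37, y = 0.
- plug_tip (a point): End of the programmer's blue plug, 10 mm above the bench, at programmer x = -55 mm, y = 0. The plug is 16 mm wide, at heights 5 to 14 mm. At the start the plug points toward the dock within 0.4 rad; the programmer's origin is 165 to 205 mm before the stop face and 40 to 75 mm left (+y) of the dock's centre line.
- programmer_lever (a joint): Socket lever of the programmer, in rad: 0 = folded down flat along the top (shut), about 1.2 to 1.45 at the start = standing up (open), end stop 1.48. It turns stiffly and stays where it is left; about 2 N near its tip moves it.
- lever_pivot (a point): The lever's hinge point on the programmer, 27 mm above its underside, at x = +40, y = +12.5 mm of the programmer (toward the end away from the plug). The hinge line is parallel to the programmer's y.
- lever_tip (a point): The free end of the lever, a 2 mm thick wire with a small red bead 41 mm from the pivot. Folded flat it lies toward the plug from the pivot, 28 mm above the bench; its end swings over from upright toward the plug and down.
- flux_jar: White jar with a lid, 46 mm across, 36 high, beside the dock; leave alone. Origin under its centre.
- capacitor_1: Large can capacitor, 35 mm across, 50 high, standing beside the dock; leave alone. Origin under its centre.
- heat_sink: Finned aluminium heat sink, 38 x 50 x 29 high, beside the dock; leave alone. Origin under its centre.
Not all that is in view belongs to the job. What is meant by the programmer is not green or orange, and is the larger of those in its own colour.

How it is judged:
By the outcome, as a careful person would: the job done as asked, in the order asked, and still so for the second after the job is handed in, with the robot touching nothing.
It also fails if it takes over 56 s, if anything falls off the work surface, if the arm or the gripper's body presses on something with over 40 N, if the wrist force passes 120 N, or if a joint passes its speed limit or range.

### The arm

A 6-joint arm with a two-finger parallel gripper is mounted at the origin on a cart in front of the work surface, level with it; the furniture and walls round the work are solid. World frame = base frame: x ahead of the robot, y to its left, z up, the work surface at z = 0. Lengths are in m, angles in rad, forces in N, time in s.
With the tool pointing down it reaches from about 0.325 to 0.9 m from the base axis. Payload 3.5 kg.
Tool frame: the origin (TCP) lies at the very end of the fingers, on their centre line; the grasp point (between the pads) lies hold_point_z behind it (hold_point_z is the distance from the TCP to the grasp point, in m); z points along the fingers, y is the direction in which the jaws open and shut (so a half turn about z gives the same grasp; the last joint's range is limited). The gripper opens to 85 mm and grips with 20 to 120 N. Pads are 22 mm wide; open, the fingers measure 114 mm over their backs; the gripper's body (76 mm by 85 mm) begins 54 mm behind the grasp point. The pads swing forward as they close: fully open they stand 13 mm farther back than shut.
Start: joints at [1.078, 0.276, -0.026, 1.268, 0, 1.467], TCP at [0.238, 0.578, 0.231] pointing down, gripper open.
Joint ranges: [-3.12, 3.12], [-0.85, 1.88], [-1.08, 1.24], [-1.95, 2.15], [-1.57, 1.53], [-3.14, 3.14]. Speed limits (rad/s): [2.57, 2.57, 3.14, 3.14, 3.14, 3.14].

### API

Orientations are given as [roll, pitch, yaw] about the fixed x, y, z axes, in that order (R = Rz(yaw) Ry(pitch) Rx(roll)).
In Python, from plant import * gives the robot as it stands. The module is installed in compiled form; this text tells all that it offers.
- The arm moves only by the tool carry_out, never from a script. Its arguments are lists of equal length, an entry for each row: "dr": the turn, a rotation vector about the tool's x, y, z in rad, a list of three; "linear": the shift along the tool's x, y, z in m, a list of three; "gripper": the opening, from 0 (shut) to 1 (fully open). A call has 1 to 20 rows; each row is the pose to reach, as a shift and turn from the pose commanded when the call began, along the tool's axes at that moment; what a row does not reach only later rows make up. A row lasts 1/8 s, in which the tool goes at most 62.5 mm and 10.7 degrees, less where a joint would pass 70% of its speed; a pose out of reach is approached as far as the arm can. A call with a gripper value outside its range is refused whole. The fingers move at their own pace and stop on an object; "grip_force" is the grip in N (left out, the last holds). Time passes only in rows, so rows that repeat a pose let the fingers close. It gives the time, the measured TCP pose, the force and the opening at its end, in the units of the state.
- observe(): the state, without advancing time (a new reading comes with each control period).
- capture(name): name is "side" or "top"; returns the picture (384x512x3 uint8, blue, green, red); there is no depth.
- camera_info(name): a dict with "fx", "fy", "cx", "cy" (pixels), "R" (3x3) and "t" (3): a world point X has camera coordinates R X + t. Camera axes: x right, y down, z forward; pixel columns grow to the right and rows downward; lengths in m; the calibration is good to about 2 mm. A picture is of the moment at which its call begins. camera_info takes no time and is no camera call.
- close_job(): hands the job in, once; it reports no verdict.
The state is a dict: "t": time; "qpos": joint angles; "joint_velocities": joint speeds; "joint_torque": joint torques, N m; "tool_pos": TCP position; "tool_rot": TCP orientation; "force": force on the tool from outside, world axes, zero at the start; "torque": the same for the moment, N m; "grip_width": finger opening in m.
Only numpy, scipy, OpenCV 4.12 (cv2) and the standard library are available. Lean on these libraries where they do the work, as an engineer would, in place of code of your own. Each camera call takes 0.05 s, during which the arm holds its last target.

## Working session

There is one attempt and no reset: what is moved stays moved. The work goes in short steps, Python scripts to look and compute and a tool call to move; the robot and the scene stay as the last step left them, time stands still between calls to the robot, and variables do not carry over. Pictures are saved under pics/ and viewed, and the job is handed in when it is done.

Besides the shell and the picture viewer there is one more tool, called after "Call:" in YAML: its name, and indented under it one key for each argument. carry_out: Moves the arm, as the interface text tells. Its arguments: {"type":"object","properties":{"dr":{"type":"array","items":{"type":"array","items":{"type":"number"}}},"linear":{"type":"array","items":{"type":"array","items":{"type":"number"}}},"gripper":{"type":"array","items":{"type":"number"}},"grip_force":{"type":"number"}},"required":["dr","linear","gripper"]}

```bash
mkdir -p pics; python3 - <<'E'
from plant import *
import cv2
s=observe();print({k:s[k] for k in('t','tool_pos','tool_rot','force','grip_width')})
for n in('side','top'):
    im=capture(n);cv2.imwrite(f'pics/{n}0.png',im);print(n,camera_info(n))
E
```

```text
{'t': 0.0, 'tool_pos': array([0.23716624, 0.57743579, 0.23017476]), 'tool_rot': array([-3.13945652e+00, -2.24049767e-04,  2.75176898e+00]), 'force': array([ 0.99989688, -0.36654606,  0.16852431]), 'grip_width': 0.08553224008081274}
side {'fx': 396.99394746519715, 'fy': 396.99394746519715, 'cx': 253.94117923570062, 'cy': 192.46153592542504, 'R': array([[ 0.87476498, -0.48449513,  0.00711983],
       [-0.42162759, -0.76833309, -0.48155419],
       [ 0.23878106,  0.41824483, -0.8763874 ]]), 't': array([-0.28526101,  0.48245845,  0.72465464])}
top {'fx': 489.10283482375405, 'fy': 489.10283482375405, 'cx': 252.38162023098147, 'cy': 199.35115380440067, 'R': array([[ 0.01880472, -0.99954601,  0.02354061],
       [-0.99653017, -0.02064695, -0.08063076],
       [ 0.0810802 , -0.02194269, -0.99646602]]), 't': array([0.29365728, 0.54200461, 1.15645769])}
```

View pics/side0.png

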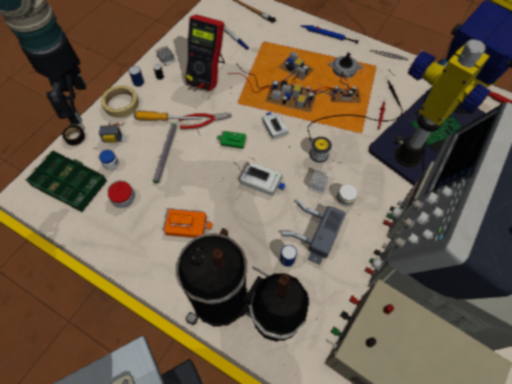

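View pics/top0.png

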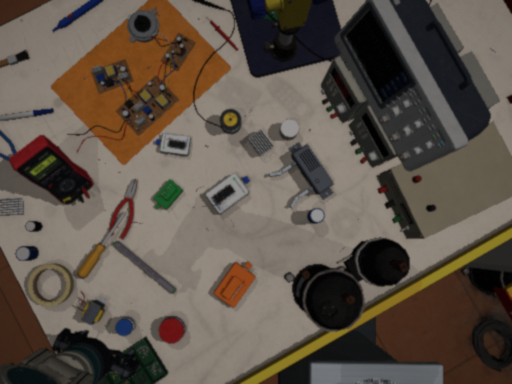

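The candidates in the top view are a white box at (227,193), a smaller white box at (173,145), a green one at (167,194) and an orange one at (235,285). The larger white one at (227,193) fits the description. It also has a blue plug facing the dock at (312,170). I'll confirm this in an enlarged crop.

```bash
python3 - <<'E'
import cv2,numpy as np
a=cv2.imread('pics/top0.png')[120:240,140:350];cv2.imwrite('pics/topc.png',cv2.resize(a,None,fx=3.8,fy=3.8,interpolation=cv2.INTER_CUBIC))
a=cv2.imread('pics/side0.png')[130:280,220:370];cv2.imwrite('pics/sidec.png',cv2.resize(a,None,fx=4,fy=4,interpolation=cv2.INTER_CUBIC))
E
```

```text
(no output)
```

View pics/topc.png

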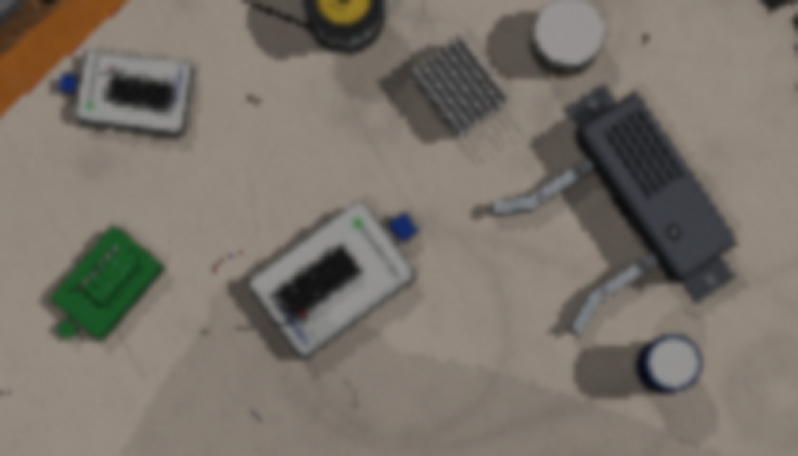

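View pics/sidec.png

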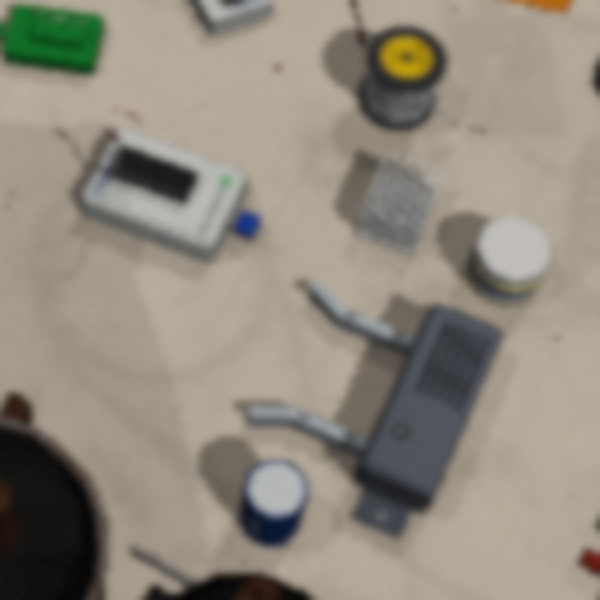

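The enlarged crops confirm that the larger white box at top pixel (227,193), with the blue plug at (246,180), is the programmer. Its red bead shows at about (219,202). The dock is at (312,170). The heat sink is at (260,143), the jar at (289,128) and the capacitor at (316,215). Next I'll measure the poses.

```bash
cat > h.py <<'E'
import cv2,numpy as np
from plant import *
def ray(cam,px,z):
    c=camera_info(cam);R=np.array(c['R']);t=np.array(c['t'])
    px=np.atleast_2d(px).astype(float)
    d=np.c_[(px[:,0]-c['cx'])/c['fx'],(px[:,1]-c['cy'])/c['fy'],np.ones(len(px))]@R
    o=-R.T@t
    return o+d*((z-o[2])/d[:,2])[:,None]
def proj(cam,X):
    c=camera_info(cam);p=np.atleast_2d(X)@np.array(c['R']).T+c['t']
    return np.c_[p[:,0]/p[:,2]*c['fx']+c['cx'],p[:,1]/p[:,2]*c['fy']+c['cy']]
def white(cam,im,roi):
    x0,y0,x1,y1=roi;h=cv2.cvtColor(im,cv2.COLOR_BGR2HSV)
    m=np.zeros(im.shape[:2],np.uint8)
    m[y0:y1,x0:x1]=((h[y0:y1,x0:x1,1]<25)&(h[y0:y1,x0:x1,2]>150))*255
    return m
def big(m):
    cs,_=cv2.findContours(m,cv2.RETR_EXTERNAL,cv2.CHAIN_APPROX_NONE)
    return max(cs,key=cv2.contourArea)[:,0]
def rect(P):
    (c,s,a)=cv2.minAreaRect((P[:,:2]*1000).astype(np.float32));a=np.radians(a)
    if s[0]<s[1]: s=s[::-1];a+=np.pi/2
    return np.array(c)/1000,s,a
E
python3 - <<'E'
from h import *
for cam,roi,droi,b in(('top',(200,165,255,220),(285,135,340,205),(240,172,254,188)),('side',(232,155,290,200),(300,195,350,262),(272,175,292,195))):
    im=cv2.imread(f'pics/{cam}0.png');h=cv2.cvtColor(im,cv2.COLOR_BGR2HSV)
    for sat,v in((25,150),(30,130)):
        m=np.zeros(im.shape[:2],np.uint8);x0,y0,x1,y1=roi
        m[y0:y1,x0:x1]=((h[y0:y1,x0:x1,1]<sat)&(h[y0:y1,x0:x1,2]>v))*255
        print(cam,'prog',rect(ray(cam,cv2.convexHull(big(m))[:,0],.021)))
    m=np.zeros(im.shape[:2],np.uint8);x0,y0,x1,y1=b
    m[y0:y1,x0:x1]=((h[y0:y1,x0:x1,0]>105)&(h[y0:y1,x0:x1,0]<130)&(h[y0:y1,x0:x1,1]>130))*255
    print('plug',ray(cam,big(m).mean(0),.012))
    x0,y0,x1,y1=droi
    print(h[180,318] if cam=='top' else h[232,325], h[y0+5,x0+2])
    m[:]=0;m[y0:y1,x0:x1]=((h[y0:y1,x0:x1,0]>108)&(h[y0:y1,x0:x1,0]<130)&(h[y0:y1,x0:x1,1]>25))*255
    cv2.imwrite(f'pics/m_{cam}.png',cv2.resize(np.hstack([m[y0:y1,x0:x1],h[y0:y1,x0:x1,1],h[y0:y1,x0:x1,2]]),None,fx=4,fy=4))
    m=cv2.morphologyEx(m,cv2.MORPH_OPEN,np.ones((3,3)))
    print('dock',rect(ray(cam,big(m),.038)))
E
```

```text
Traceback (most recent call last):
  File "h.py", line 19, in big
    return max(cs,key=cv2.contourArea)[:,0]
           ~~~^^^^^^^^^^^^^^^^^^^^^^^^
ValueError: max() iterable argument is empty
```

```bash
python3 - <<'E'
from h import *
for cam,pts in(('top',[(217,190),(243,190),(213,180),(250,205),(246,180),(312,160),(320,185),(290,160),(330,170),(225,215)]),('side',[(258,168),(268,185),(262,195),(282,186),(325,232),(300,190),(332,215),(322,255)])):
    im=cv2.imread(f'pics/{cam}0.png');h=cv2.cvtColor(im,cv2.COLOR_BGR2HSV)
    for p in pts: print(cam,p,h[p[1],p[0]])
E
```

```text
top (217, 190) [ 10   5 142]
top (243, 190) [ 30   2 120]
top (213, 180) [ 16  34 143]
top (250, 205) [ 17  35 147]
top (246, 180) [112 198  99]
top (312, 160) [114  30  42]
top (320, 185) [113  29  70]
top (290, 160) [15 35 88]
top (330, 170) [ 16  34 142]
top (225, 215) [ 15  36 112]
side (258, 168) [ 30   7 149]
side (268, 185) [ 38   6 185]
side (262, 195) [ 16  38 159]
side (282, 186) [112 199 132]
side (325, 232) [110  33  93]
side (300, 190) [ 18  38 180]
side (332, 215) [107  35  65]
side (322, 255) [113  26  39]
```

```bash
python3 - <<'E'
from h import *
out=[]
for cam,roi,droi,b in(('top',(200,165,255,220),(285,135,340,205),(240,172,254,188)),('side',(232,155,290,200),(300,195,350,262),(272,175,292,195))):
    im=cv2.imread(f'pics/{cam}0.png');h=cv2.cvtColor(im,cv2.COLOR_BGR2HSV).astype(int)
    def mask(roi,f):
        m=np.zeros(im.shape[:2],np.uint8);x0,y0,x1,y1=roi;m[y0:y1,x0:x1]=f(h[y0:y1,x0:x1])*255;return m
    for v in(95,110,130):
        m=mask(roi,lambda q:(q[...,1]<18)&(q[...,2]>v))
        c,s,a=rect(ray(cam,cv2.convexHull(big(m))[:,0],.021));print(cam,'prog',v,c,s,a,np.degrees(a))
    x0,y0,x1,y1=roi;v1=im.copy();cv2.polylines(v1,[cv2.convexHull(big(m))],True,(0,0,255));
    m=mask(b,lambda q:(q[...,0]>105)&(q[...,0]<130)&(q[...,1]>130))
    print('plug',ray(cam,big(m).mean(0),.012))
    m=mask(droi,lambda q:(q[...,0]>100)&(q[...,0]<130)&(q[...,1]>20)&(q[...,2]<120))
    m=cv2.morphologyEx(m,cv2.MORPH_OPEN,np.ones((5,5)))
    c,s,a=rect(ray(cam,big(m),.038));print('dock',c,s,a)
    cv2.polylines(v1,[big(m)],True,(0,255,0))
    a=v1[130:270,200:350] ;out.append(cv2.resize(a,(400,373)))
cv2.imwrite('pics/ov.png',np.hstack(out))
E
```

```text
top prog 95 [0.55077637 0.36544168] (88.22881317138672, 60.78855895996094) 2.2295446687603184 127.74349975585936
top prog 110 [0.55086206 0.36556   ] (87.45820617675781, 58.69346237182617) 2.229493735804471 127.74058151245117
top prog 130 [0.55190192 0.36536011] (84.40522003173828, 55.286563873291016) 2.2466361042671474 128.7227668762207
plug [[0.58478192 0.32221919 0.012     ]]
dock [0.60895282 0.16411894] (127.48796844482422, 45.01676940917969) 0.6097417836921654
side prog 95 [0.54558142 0.36289557] (93.13065338134766, 67.60465240478516) 2.2104233718706316 126.64793014526369
side prog 110 [0.54755939 0.36417017] (93.06645965576172, 63.95424270629883) 2.1944322879471962 125.73170852661134
side prog 130 [0.5488208  0.36594962] (87.46157836914062, 58.9932975769043) 2.2069599974520107 126.44949340820312
plug [[0.58284913 0.32327386 0.012     ]]
dock [0.59724323 0.15718814] (132.71041870117188, 43.12411117553711) 0.615727105084064
```

View pics/ov.png

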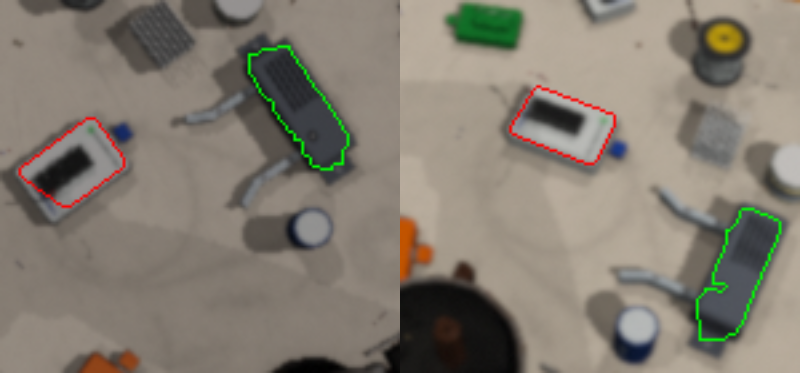

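```bash
python3 - <<'E'
from h import *
def crop(cam,x0,y0,w,h,f,name):
    im=cv2.imread(f'pics/{cam}0.png')[y0:y0+h,x0:x0+w];im=cv2.convertScaleAbs(cv2.resize(im,None,fx=f,fy=f,interpolation=cv2.INTER_CUBIC),alpha=1.5)
    for i in range(0,w,10):
        cv2.line(im,(i*f,0),(i*f,5),(0,255,0),1);cv2.putText(im,str(x0+i),(i*f,15),0,.35,(0,255,0),1)
    for i in range(0,h,10):
        cv2.line(im,(0,i*f),(5,i*f),(0,255,0),1);cv2.putText(im,str(y0+i),(0,i*f+4),0,.35,(0,0,255),1)
    cv2.imwrite(f'pics/{name}.png',im)
crop('top',260,138,78,62,9,'dt')
crop('side',272,192,85,74,8,'ds')
E
```

```text
(no output)
```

View pics/dt.png

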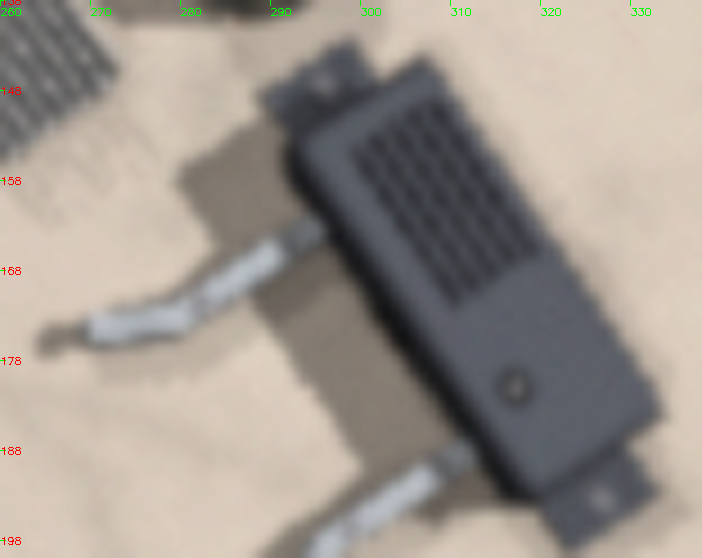

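View pics/ds.png

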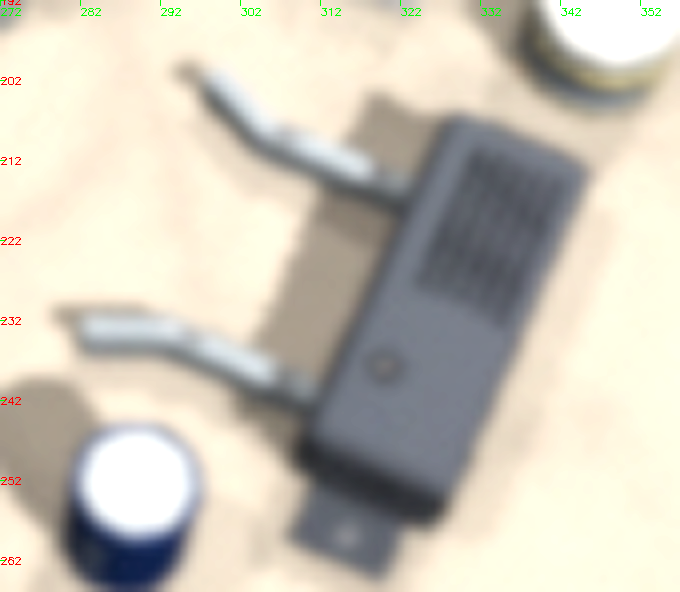

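```bash
python3 - <<'E'
from h import *
def P(cam,x0,y0,f,pts,z): return ray(cam,[(x0+(u+.5)/f-.5,y0+(v+.5)/f-.5) for u,v in pts],z)
t=P('top',260,138,9,[(302,148),(527,492),(662,412),(430,58)],.038)[:,:2]
s=P('side',272,192,8,[(450,113),(322,432),(440,492),(587,168)],.038)[:,:2]
for n,c in(('top',t),('side',s)):
    print(n,c.round(4).tolist()); print('sides',[round(np.linalg.norm(c[i]-c[(i+1)%4])*1e3,1) for i in range(4)])
    ey=(c[0]-c[1])+(c[3]-c[2]); a=np.arctan2(ey[1],ey[0])-np.pi/2
    m=c.mean(0)-0.023*np.array([np.cos(a),np.sin(a)])
    print('heading',a,'origin',m,(c[0]+c[1])/2)
# cheeks tops
print('cheek top L', P('top',260,138,9,[(88,330),(190,315),(275,250)],.016).round(4).tolist())
print('cheek top R', P('top',260,138,9,[(320,540),(435,475)],.016).round(4).tolist())
E
```

```text
top [[0.645, 0.2097], [0.5547, 0.1491], [0.5767, 0.1135], [0.6699, 0.1759]]
sides [np.float64(108.7), np.float64(41.8), np.float64(112.2), np.float64(42.0)]
heading -0.9807474800539873 origin [0.59877896 0.1811536 ] [0.59984507 0.17938775]
side [[0.6415, 0.2116], [0.5541, 0.146], [0.5731, 0.1155], [0.6664, 0.1775]]
sides [np.float64(109.3), np.float64(35.9), np.float64(112.0), np.float64(42.3)]
heading -0.9560203044832797 origin [0.59549198 0.18145234] [0.59779181 0.17883077]
cheek top L [[0.5981, 0.2644, 0.016], [0.6028, 0.237, 0.016], [0.6209, 0.2143, 0.016]]
cheek top R [[0.5428, 0.2012, 0.016], [0.5609, 0.1705, 0.016]]
```

```bash
python3 - <<'E'
import plant
print([ (n,getattr(plant,n)) for n in dir(plant) if not n.startswith('_')])
from h import *
# refine: line fits on dock back edge, programmer rear etc. in both views
for cam,roi,q in(('top',(303,138,340,190),None),('side',(330,205,356,256),None)):
    im=cv2.imread(f'pics/{cam}0.png');g=im.astype(float).max(2)
    pts=[]
    x0,y0,x1,y1=roi
    for v in range(150,180) if cam=='top' else range(218,248):
        row=g[v,x0:x1]; # last crossing going from right bench to dark
        th=105 if cam=='top' else 125
        for u in range(len(row)-2,0,-1):
            if row[u]<th<=row[u+1]: pts.append((x0+u+(th-row[u])/(row[u+1]-row[u]),v));break
    X=ray(cam,pts,.038)[:,:2].astype(np.float32)
    l=cv2.fitLine(X,cv2.DIST_HUBER,0,.01,.01).ravel();d=l[:2]*np.sign(l[1]);a=np.arctan2(d[1],d[0])-np.pi/2
    n=np.array([np.cos(a),np.sin(a)])
    r=(X-l[2:])@n
    print(cam,len(pts),'heading',a,'resid',r.std(),'backface along n at -0.975:',(l[2:]@[np.cos(-.975),np.sin(-.975)]))
E
```

```text
[('IKError', <class 'plant.IKError'>), ('camera_info', <function make.<locals>.<lambda> at 0x7f83ae3c4680>), ('capture', <function make.<locals>.drawn_camera at 0x7f83ae3c40e0>), ('close_job', <function connect.<locals>.done at 0x7f83ae337740>), ('hold_point_z', 0.0187), ('observe', <function make.<locals>.<lambda> at 0x7f83ae3c45e0>)]
top 30 heading -0.9610749 resid 0.00033932968 backface along n at -0.975: 0.23204442560940214
side 30 heading -0.9597677 resid 0.00016941775 backface along n at -0.975: 0.22997720467571717
```

```bash
cat >> h.py <<'E'
from scipy.spatial.transform import Rotation as Rn
A=-0.960;n=np.array([np.cos(A),np.sin(A)]);e=np.array([-np.sin(A),np.cos(A)])
O=.194*n+.5935*e
def w(x,y): return O+x*n+y*e      # dock->world
def dk(p): p=np.atleast_2d(p)[:,:2]-O; return np.c_[p@n,p@e]
def move(pos,yaw,tilt=0,cur=None):
    """delta from current measured pose; tilt about tool y (post)"""
    s=observe()
    R0=Rn.from_euler('xyz',s['tool_rot']) if cur is None else Rn.from_euler('xyz',cur[1])
    p0=s['tool_pos'] if cur is None else np.array(cur[0])
    R1=Rn.from_euler('xyz',[np.pi,0,yaw])*Rn.from_euler('y',tilt)
    print('dr',(R0.inv()*R1).as_rotvec().round(4).tolist(),'lin',R0.inv().apply(np.array(pos)-p0).round(4).tolist())
E
python3 - <<'E'
from h import *
for i in range(2):
    s=observe();print(s['tool_pos'],s['tool_rot'],s['qpos'])
for nme,px,z in(('smallwhite',(173,145),.015),('green',(167,194),.015),('spool',(231,121),.03),('sink',(260,143),.029),('jar',(289,128),.036),('cap',(316,215),.05),('bead',(219.5,202),.065)):
    print(nme,(dk(ray('top',px,z))*1e3).round())
p=w(-.178,.133);print(p);move([*p,.10],3.752);move([*p,.10],3.752,cur=([.238,.578,.231],[np.pi,0,2.752]))
E
```

```text
[0.23718534 0.57748269 0.23023412] [-3.13953808e+00 -1.79637269e-04  2.75177982e+00] [ 1.07759469e+00  2.77115299e-01 -2.77461809e-02  1.26799699e+00
 -3.33634650e-05  1.46740737e+00]
[0.23718534 0.57748269 0.23023412] [-3.13953808e+00 -1.79637269e-04  2.75177982e+00] [ 1.07759469e+00  2.77115299e-01 -2.77461809e-02  1.26799699e+00
 -3.33634650e-05  1.46740737e+00]
smallwhite [[-222.  237.]]
green [[-299.  145.]]
spool [[-74. 205.]]
sink [[-45. 122.]]
jar [[ 32. 113.]]
cap [[-35. -95.]]
bead [[-205.   55.]]
[0.60431899 0.4035552 ]
dr [-0.0018, -0.0012, -1.0002] lin [-0.4057, -0.0211, 0.1302]
dr [0.0, 0.0, -1.0] lin [-0.4051, -0.0222, 0.131]
```

Call:
carry_out:
  dr:
    - [0,0,-0.15]
    - [0,0,-0.3]
    - [0,0,-0.45]
    - [0,0,-0.6]
    - [0,0,-0.75]
    - [0,0,-0.9]
    - [0,0,-1.0]
    - [0,0,-1.0]
    - [0,0,-1.0]
    - [0,0,-1.0]
  linear:
    - [-0.05,-0.003,0.01]
    - [-0.1,-0.006,0.03]
    - [-0.15,-0.009,0.05]
    - [-0.2,-0.011,0.07]
    - [-0.25,-0.014,0.09]
    - [-0.3,-0.016,0.11]
    - [-0.35,-0.019,0.131]
    - [-0.405,-0.022,0.131]
    - [-0.405,-0.022,0.131]
    - [-0.405,-0.022,0.131]
  gripper: [0.6,0.6,0.6,0.6,0.6,0.6,0.6,0.6,0.6,0.6]
  grip_force: 40

```text
t: 1.35
tool_pos: [0.6033, 0.4035, 0.0996]
tool_rot: [3.141, -0.002, -2.532]
force: [0.7, 0.1, -0.1]
grip_width: 0.0513
```

```bash
python3 - <<'E'
from h import *
s=observe();print(s['t'],s['tool_pos'],s['tool_rot'],s['grip_width'],s['force'],s['qpos'])
print(dk(s['tool_pos'][None])*1e3)
im=capture('top');cv2.imwrite('pics/t1.png',im);im2=capture('side')
a=cv2.resize(im[90:240,130:330],(400,300));b=cv2.resize(im2[100:250,170:370],(400,300));cv2.imwrite('pics/t1.png',np.hstack([a,b]))
E
```

```text
1.35 [0.60325099 0.40351709 0.09961501] [ 3.14096654e+00 -1.57915548e-03 -2.53200103e+00] 0.051309373806837054 [ 0.73204986  0.08587864 -0.06598656] [ 5.00379751e-01  5.35283144e-01  6.72929533e-02  1.10444413e+00
  4.50262688e-04 -1.09211743e-01]
[[-178.58129515  132.1032376 ]]
```

View pics/t1.png

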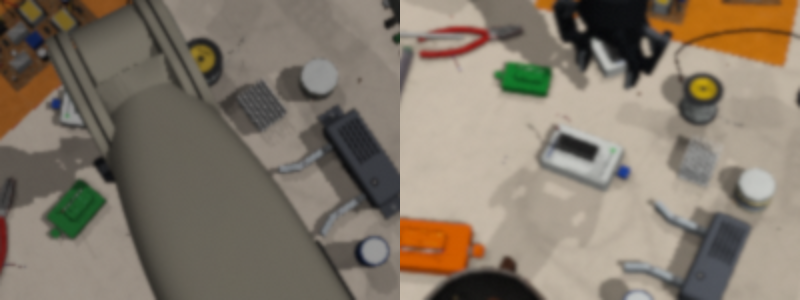

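Call:
carry_out:
  dr:
    - [0,0,0]
    - [0,0,0]
    - [0,0,0]
    - [0,0,0]
  linear:
    - [0,0,0.04]
    - [0,0,0.075]
    - [0,0,0.093]
    - [0,0,0.093]
  gripper: [0.6,0.6,0.6,0.6]

```text
t: 1.95
tool_pos: [0.6017, 0.4038, 0.0059]
tool_rot: [3.141, -0.003, -2.53]
force: [0.1, 0.3, -0.4]
grip_width: 0.0514
```

```bash
python3 - <<'E'
from h import *
s=observe();print(s['t'],s['tool_pos'],s['tool_rot'],s['grip_width'],s['force'])
print(dk(s['tool_pos'][None])*1e3)
im2=capture('side')
cv2.imwrite('pics/t2.png',cv2.resize(im2[100:250,170:370],(800,600)))
E
```

```text
1.95 [0.60171895 0.40375411 0.00585351] [ 3.14116208 -0.00347786 -2.53027859] 0.051388979978506076 [ 0.10405088  0.31543148 -0.36219354]
[[-179.65411673  130.98414432]]
```

View pics/t2.png

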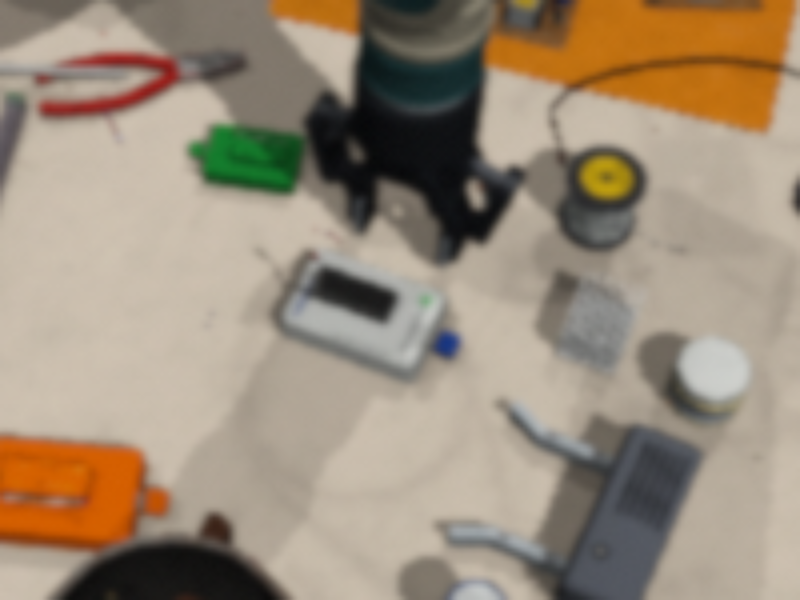

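Call:
carry_out:
  dr:
    - [0,0,0]
    - [0,0,0]
    - [0,0,0]
    - [0,0,0]
    - [0,0,0]
    - [0,0,0]
    - [0,0,0]
    - [0,0,0]
    - [0,0,0]
    - [0,0,0]
    - [0,0,0]
    - [0,0,0]
  linear:
    - [0.008,0,0]
    - [0.016,0,0]
    - [0.024,0,0]
    - [0.032,0,0]
    - [0.04,0,0]
    - [0.048,0,0]
    - [0.056,0,0]
    - [0.064,0,0]
    - [0.072,0,0]
    - [0.079,0,0]
    - [0.084,0,0]
    - [0.084,0,0]
  gripper: [0.6,0.6,0.6,0.6,0.6,0.6,0.6,0.6,0.6,0.6,0.6,0.6]

```text
t: 3.5
tool_pos: [0.5338, 0.3551, 0.0069]
tool_rot: [3.141, -0.002, -2.531]
force: [-0.4, -0.2, -0.6]
grip_width: 0.051
```

```bash
cat > look.py <<'E'
import sys
from h import *
s=observe();print(s['t'],s['tool_pos'].round(4),s['tool_rot'].round(4),s['grip_width'],s['force'].round(2))
print('tcp dock',dk(s['tool_pos'][None])*1e3)
out=[]
for cam in ('top','side'):
    im=capture(cam);cv2.imwrite(f'pics/{sys.argv[1]}_{cam}.png',im)
    x0,y0=(170,110) if cam=='top' else (210,120)
    out.append(cv2.resize(im[y0:y0+150,x0:x0+150],(400,400),interpolation=cv2.INTER_CUBIC))
cv2.imwrite(f'pics/{sys.argv[1]}.png',np.hstack(out))
E
python3 look.py t3
```

```text
3.5 [0.5338 0.3551 0.0069] [ 3.1414e+00 -2.0000e-03 -2.5314e+00] 0.05102990431842518 [-0.43 -0.17 -0.58]
tcp dock [[-178.7284032    47.41293848]]
```

View pics/t3.png

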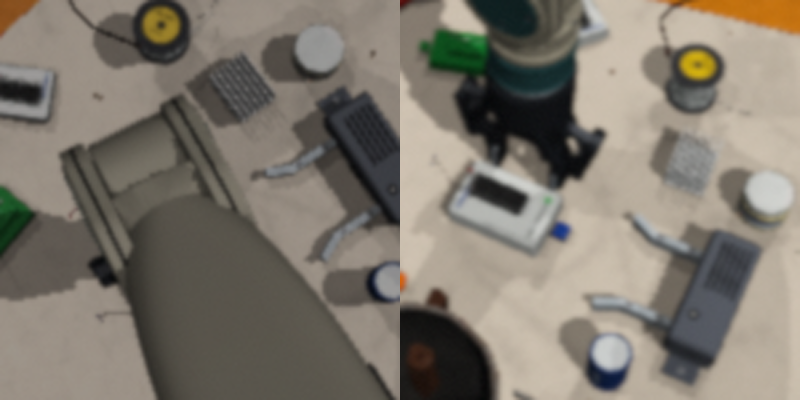

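```bash
cat > prog.py <<'E'
import sys
from h import *
def prog(cam,im,roi,pr=True):
    h=cv2.cvtColor(im,cv2.COLOR_BGR2HSV).astype(int);x0,y0,x1,y1=roi
    m=np.zeros(im.shape[:2],np.uint8);q=h[y0:y1,x0:x1]
    m[y0:y1,x0:x1]=((q[...,1]<18)&(q[...,2]>(140 if cam=='side' else 105)))*255
    c,s,a=rect(ray(cam,cv2.convexHull(big(m))[:,0],.021))
    m[:]=0;m[y0:y1,x0:x1]=((q[...,0]>105)&(q[...,0]<130)&(q[...,1]>150))*255
    p=ray(cam,big(m).mean(0),.012)[0]
    print(cam,'box dock',(dk(c[None])*1e3).round(1),'size',np.round(s,1),'head rel',round((a-A+np.pi/2)%np.pi-np.pi/2,3),'plug',(dk(p[None])*1e3).round(1))
if __name__=='__main__':
    prog(sys.argv[2],cv2.imread(f'pics/{sys.argv[1]}_{sys.argv[2]}.png'),tuple(map(int,sys.argv[3:7])))
E
for f in side top; do cp pics/${f}0.png pics/s0_$f.png; done
python3 prog.py s0 side 232 155 290 200; python3 prog.py s0 top 200 165 255 220;  python3 prog.py t3 side 223 178 276 216
```

```text
side box dock [[-179.    66.2]] size [85.2 58.3] head rel 0.029 plug [[-124.7   69.2]]
top box dock [[-177.4   67.5]] size [87.9 59.1] head rel 0.044 plug [[-121.9   70.8]]
side box dock [[-180.8    4.1]] size [89.4 60.5] head rel 0.001 plug [[-126.1    4.1]]
```

Call:
carry_out:
  dr:
    - [0,0,0]
    - [0,0,0]
    - [0,0,0]
    - [0,0,0]
    - [0,0,0]
    - [0,0,0]
    - [0,0,0]
    - [0,0,0]
  linear:
    - [0.0025,0,0]
    - [0.005,0,0]
    - [0.005,0,0]
    - [-0.01,0,0]
    - [-0.025,0,0]
    - [-0.025,0,-0.05]
    - [-0.025,0,-0.1]
    - [-0.025,0,-0.14]
  gripper: [0.6,0.6,0.6,0.6,0.6,0.6,0.6,0.35]

```text
t: 4.6
tool_pos: [0.5572, 0.3712, 0.1499]
tool_rot: [-3.141, 0.003, -2.531]
force: [1.0, -0.3, 0.8]
grip_width: 0.0343
```

```bash
python3 look.py t4; python3 prog.py t4 side 215 178 276 218
python3 - <<'E'
from h import *
p=w(-.178-.055-.012-.045+.009,0.005);print(p)
move([*p,.145],2.18+.0)
for tl in(.3,-.3):
    R=Rn.from_euler('xyz',[np.pi,0,2.18])*Rn.from_euler('y',tl);print(tl,-R.as_matrix()[:,2],n)
E
```

```text
4.6 [0.5572 0.3712 0.1499] [-3.1413e+00  3.0000e-03 -2.5313e+00] 0.03433684790821276 [ 1.05 -0.34  0.8 ]
tcp dock [[-178.48359351   75.84267846]]
side box dock [[-181.2   -0.5]] size [90.2 59.2] head rel -0.006 plug [[-125.8    0.8]]
[0.44038991 0.41452138]
dr [0.0086, 0.0108, 1.5719] lin [0.0746, 0.1029, 0.0082]
0.3 [ 0.16910097 -0.24235729  0.95533649] [ 0.57351999 -0.81919157]
-0.3 [-0.16910097  0.24235729  0.95533649] [ 0.57351999 -0.81919157]
```

View pics/t4.png

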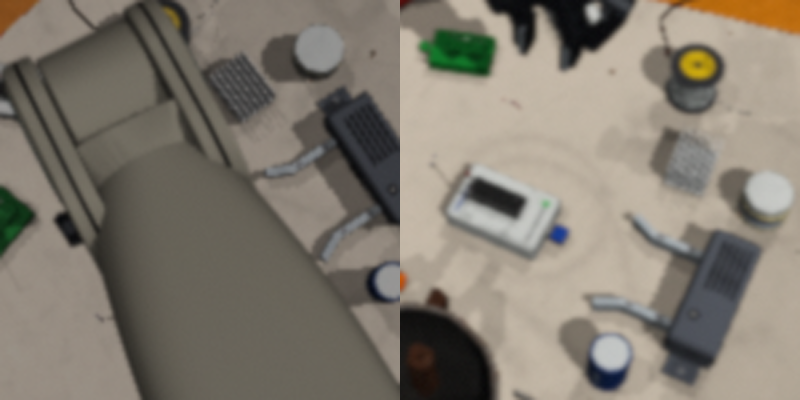

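```bash
python3 - <<'E'
from h import *
print((dk(ray('top',(235,285),.015))*1e3).round())
p=w(-.270,0.0);print(p)
move([*p,.145],2.1808,-.2)
R=Rn.from_euler('xyz',[np.pi,0,2.1808])*Rn.from_euler('y',-.2)
print('down in that frame',R.inv().apply([0,0,-1]),'n',R.inv().apply([*n,0]),'e',R.inv().apply([*e,0]))
E
```

```text
[[-284. -126.]]
[0.44260268 0.40264267]
dr [0.1656, -0.1462, 1.5642] lin [0.0796, 0.0919, 0.0081]
down in that frame [ 1.98669331e-01 -1.24900090e-16  9.80066578e-01] n [-9.80066270e-01  7.92653507e-04  1.98669268e-01] e [ 7.76853210e-04  9.99999686e-01 -1.57475942e-04]
```

Call:
carry_out:
  dr:
    - [0.02,-0.018,0.18]
    - [0.04,-0.035,0.36]
    - [0.06,-0.05,0.54]
    - [0.075,-0.067,0.72]
    - [0.095,-0.085,0.9]
    - [0.115,-0.1,1.08]
    - [0.133,-0.118,1.26]
    - [0.15,-0.135,1.44]
    - [0.1656,-0.1462,1.5642]
    - [0.1656,-0.1462,1.5642]
    - [0.1656,-0.1462,1.5642]
  linear:
    - [0.009,0.01,0.001]
    - [0.018,0.02,0.002]
    - [0.027,0.03,0.003]
    - [0.036,0.04,0.004]
    - [0.045,0.05,0.005]
    - [0.054,0.06,0.006]
    - [0.063,0.07,0.007]
    - [0.072,0.082,0.008]
    - [0.0796,0.0919,0.008]
    - [0.0796,0.0919,0.008]
    - [0.0796,0.0919,0.008]
  gripper: [0.35,0.35,0.35,0.35,0.35,0.35,0.35,0.35,0.35,0.35,0.35]

```text
t: 6.08
tool_pos: [0.4381, 0.4, 0.1391]
tool_rot: [-3.129, 0.199, 2.185]
force: [0.5, -0.1, 0.6]
grip_width: 0.0297
```

```bash
python3 look.py t5; python3 prog.py t5 side 215 178 276 218; python3 prog.py t5 top 190 165 275 270
python3 - <<'E'
from h import *
p=w(-.270,0.0);move([*p,.008],2.1808,-.2)
E
```

```text
6.075 [0.4381 0.4    0.1391] [-3.1289  0.1986  2.1849] 0.029714828505810743 [ 0.47 -0.07  0.56]
tcp dock [[-270.38993957   -5.19463376]]
side box dock [[-181.2   -0.4]] size [90.2 59. ] head rel -0.007 plug [[-125.8    0.8]]
top box dock [[-179.1    0.7]] size [89.4 59.8] head rel -0.001 plug [[-123.8    1.3]]
dr [-0.0119, -0.0014, 0.0028] lin [0.0258, 0.007, 0.1286]
```

View pics/t5.png

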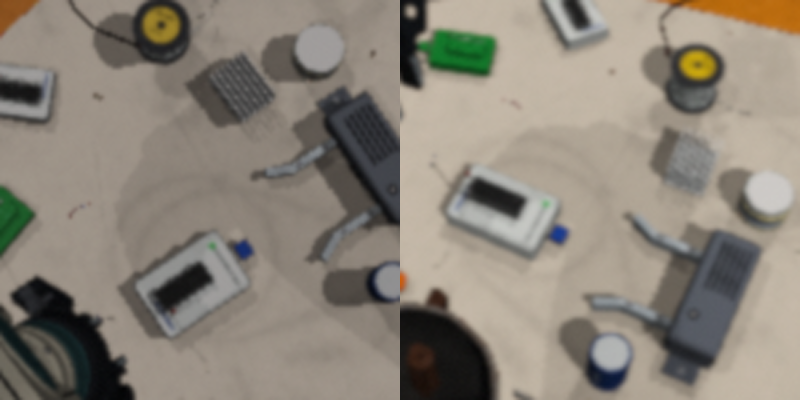

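Call:
carry_out:
  dr:
    - [0,0,0]
    - [0,0,0]
    - [0,0,0]
    - [0,0,0]
    - [0,0,0]
  linear:
    - [0.008,0.002,0.04]
    - [0.016,0.004,0.08]
    - [0.024,0.005,0.118]
    - [0.0258,0.005,0.128]
    - [0.0258,0.005,0.128]
  gripper: [0.35,0.35,0.35,0.35,0.35]

```text
t: 6.8
tool_pos: [0.4404, 0.4013, 0.0086]
tool_rot: [-3.128, 0.199, 2.183]
force: [0.1, 0.5, -0.6]
grip_width: 0.0301
```

```bash
python3 look.py t6
python3 - <<'E'
from h import *
p=w(-.236,0.0005);move([*p,.008],2.1808,-.2)
E
```

```text
6.8 [0.4404 0.4013 0.0086] [-3.1281  0.1988  2.1831] 0.03006344825592484 [ 0.13  0.52 -0.62]
tcp dock [[-270.16725438   -2.5496729 ]]
dr [-0.0093, -0.0016, 0.0018] lin [-0.0334, 0.0014, 0.0091]
```

View pics/t6.png

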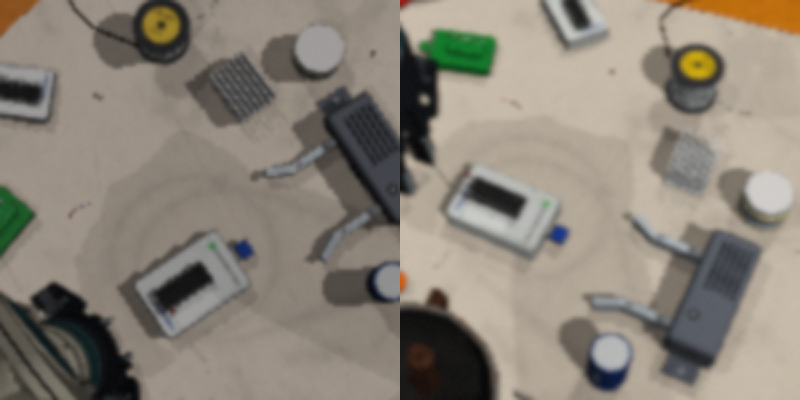

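Call:
carry_out:
  dr:
    - [0,0,0]
    - [0,0,0]
    - [0,0,0]
    - [0,0,0]
    - [0,0,0]
    - [0,0,0]
    - [0,0,0]
    - [0,0,0]
    - [0,0,0]
    - [0,0,0]
    - [0,0,0]
  linear:
    - [-0.0118,0.001,0.0024]
    - [-0.0235,0.002,0.0048]
    - [-0.0314,0.003,0.0064]
    - [-0.0392,0.003,0.008]
    - [-0.049,0.003,0.01]
    - [-0.0588,0.003,0.012]
    - [-0.0686,0.003,0.0139]
    - [-0.0784,0.003,0.0159]
    - [-0.0882,0.003,0.0179]
    - [-0.0931,0.003,0.0189]
    - [-0.0931,0.003,0.0189]
  gripper: [0.35,0.35,0.35,0.35,0.35,0.35,0.35,0.35,0.35,0.35,0.35]

```text
t: 8.28
tool_pos: [0.4974, 0.3248, 0.0083]
tool_rot: [-3.129, 0.199, 2.183]
force: [0.5, -0.2, 0.8]
grip_width: 0.03
```

```bash
python3 look.py t7;python3 prog.py t7 side 235 178 305 240; python3 prog.py t7 top 210 150 300 230
```

```text
8.275 [0.4974 0.3248 0.0083] [-3.1285  0.1994  2.1825] 0.030034404287158204 [ 0.51 -0.2   0.76]
tcp dock [[-174.84739152    0.21518694]]
side box dock [[-118.9   -1.5]] size [88.4 59.9] head rel -0.004 plug [[-63.8  -0.3]]
top box dock [[-116.6    0.4]] size [87.4 60.6] head rel -0.004 plug [[-61.4   1.5]]
```

View pics/t7.png

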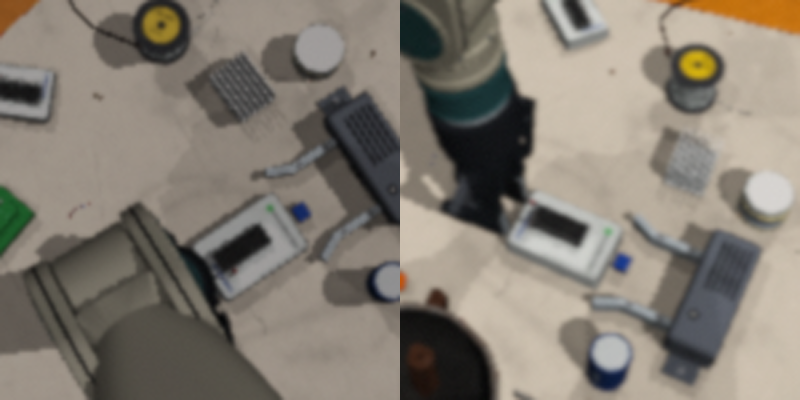

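Call:
carry_out:
  dr:
    - [0,0,0]
    - [0,0,0]
    - [0,0,0]
    - [0,0,0]
    - [0,0,0]
    - [0,0,0]
    - [0,0,0]
  linear:
    - [-0.0078,0,0.0016]
    - [-0.0157,0,0.0032]
    - [-0.0235,0,0.0048]
    - [-0.0314,0,0.0064]
    - [-0.0392,0,0.008]
    - [-0.0441,0,0.0089]
    - [-0.0441,0,0.0089]
  gripper: [0.35,0.35,0.35,0.35,0.35,0.35,0.35]

```text
t: 9.25
tool_pos: [0.5233, 0.2882, 0.0086]
tool_rot: [-3.129, 0.199, 2.182]
force: [-0.4, 0.4, 0.2]
grip_width: 0.03
```

```bash
python3 look.py t8;python3 prog.py t8 side 245 188 315 252; python3 prog.py t8 top 225 145 315 220
python3 - <<'E'
from h import *
a=cv2.imread('pics/t8_top.png')[150:215,225:310];b=cv2.imread('pics/t8_side.png')[180:250,240:325]
cv2.imwrite('pics/t8c.png',np.hstack([cv2.resize(a,(400,306),interpolation=2),cv2.resize(b,(400,306),interpolation=2)]))
E
```

```text
9.25 [0.5233 0.2882 0.0086] [-3.1292  0.199   2.1825] 0.03002918903489527 [-0.36  0.36  0.19]
tcp dock [[-129.98285175    0.5248196 ]]
side box dock [[-71.    7.3]] size [94.2 78.2] head rel -0.017 plug [[-18.6  -0.5]]
top box dock [[-69.6   0.2]] size [83.3 59.3] head rel -0.001 plug [[-16.3   0.5]]
```

View pics/t8c.png

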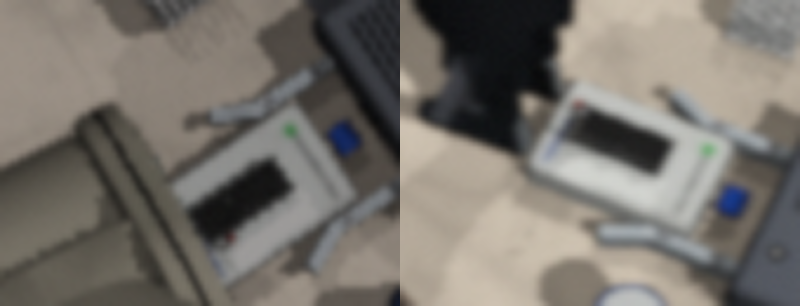

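Call:
carry_out:
  dr:
    - [0,0,0]
    - [0,0,0]
    - [0,0,0]
    - [0,0,0]
    - [0,0,0]
    - [0,0,0]
  linear:
    - [-0.0049,0,0.001]
    - [-0.0098,0,0.002]
    - [-0.0147,0,0.003]
    - [-0.0196,0,0.004]
    - [-0.0235,0,0.0048]
    - [-0.0245,0,0.005]
  gripper: [0.35,0.35,0.35,0.35,0.35,0.35]

```text
t: 10.1
tool_pos: [0.5374, 0.268, 0.0085]
tool_rot: [-3.129, 0.198, 2.183]
force: [-0.7, 0.9, 1.7]
grip_width: 0.0301
```

```bash
python3 look.py t9; python3 -c "
from h import *
a=cv2.imread('pics/t9_top.png')[140:205,240:325];b=cv2.imread('pics/t9_side.png')[185:255,255:340]
cv2.imwrite('pics/t9c.png',np.hstack([cv2.resize(a,(400,306),interpolation=2),cv2.resize(b,(400,306),interpolation=2)]))"
```

```text
10.1 [0.5374 0.268  0.0085] [-3.1291  0.1985  2.1828] 0.030104503122615825 [-0.69  0.93  1.73]
tcp dock [[-105.29745175    0.4686288 ]]
```

View pics/t9c.png

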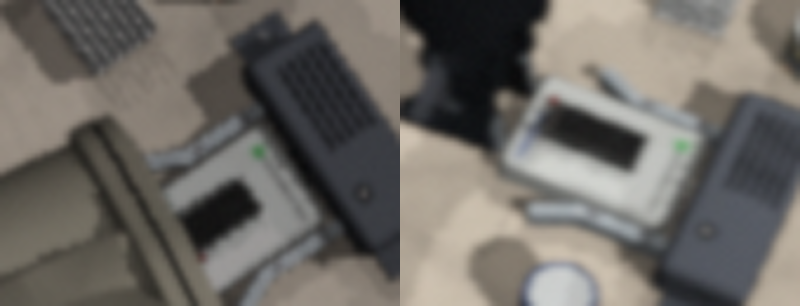

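Call:
carry_out:
  dr:
    - [0,0,0]
    - [0,0,0]
    - [0,0,0]
    - [0,0,0]
  linear:
    - [-0.001,0,0.0002]
    - [-0.002,0,0.0004]
    - [-0.003,0,0.0006]
    - [-0.003,0,0.0006]
  gripper: [0.35,0.35,0.35,0.35]

```text
t: 10.7
tool_pos: [0.539, 0.2656, 0.0084]
tool_rot: [-3.129, 0.199, 2.183]
force: [1.1, 1.5, 0.7]
grip_width: 0.0298
```

```bash
python3 -c "
from h import *
s=observe();print(s['force'],dk(s['tool_pos'][None])*1e3,s['force'][:2]@n)"
```

```text
[1.10706406 1.53599057 0.6734093 ] [[-102.43520312    0.40216084]] -0.6233471573883981
```

Call:
carry_out:
  dr:
    - [0,0,0]
    - [0,0,0]
    - [0,0,0]
    - [0,0,0]
  linear:
    - [-0.001,0,0.0002]
    - [-0.002,0,0.0004]
    - [-0.003,0,0.0006]
    - [-0.003,0,0.0006]
  gripper: [0.35,0.35,0.35,0.35]

```text
t: 11.2
tool_pos: [0.5396, 0.2649, 0.0084]
tool_rot: [-3.129, 0.194, 2.184]
force: [-4.8, 5.6, 2.9]
grip_width: 0.03
```

```bash
python3 -c "
from h import *
s=observe();print(s['force'],dk(s['tool_pos'][None])*1e3,s['force'][:2]@n)"
```

```text
[-4.79930061  5.56015102  2.92008065] [[-101.57297926    0.48371591]] -7.307323654357777
```

Call:
carry_out:
  dr:
    - [0,0,0]
    - [0,0,0]
    - [0,0,0]
    - [0,0,0]
  linear:
    - [-0.001,0,0.0002]
    - [-0.002,0,0.0004]
    - [-0.003,0,0.0006]
    - [-0.003,0,0.0006]
  gripper: [0.35,0.35,0.35,0.35]

```text
t: 11.7
tool_pos: [0.5398, 0.2648, 0.0084]
tool_rot: [-3.13, 0.188, 2.186]
force: [-9.3, 13.0, 6.7]
grip_width: 0.03
```

```bash
python3 -c "
from h import *
s=observe();print(s['force'],dk(s['tool_pos'][None])*1e3,s['force'][:2]@n)";python3 look.py t10; python3 -c "
from h import *
a=cv2.imread('pics/t10_top.png')[140:205,240:325];b=cv2.imread('pics/t10_side.png')[185:255,255:340]
cv2.imwrite('pics/t10c.png',np.hstack([cv2.resize(a,(400,306),interpolation=2),cv2.resize(b,(400,306),interpolation=2)]))"
```

```text
[-9.26933921 13.00928037  6.69117097] [[-101.36196437    0.58500777]] -15.973244080926799
11.7 [0.5398 0.2648 0.0084] [-3.1297  0.1876  2.186 ] 0.02998213433955949 [-9.27 13.01  6.69]
tcp dock [[-101.36196437    0.58500777]]
```

View pics/t10c.png

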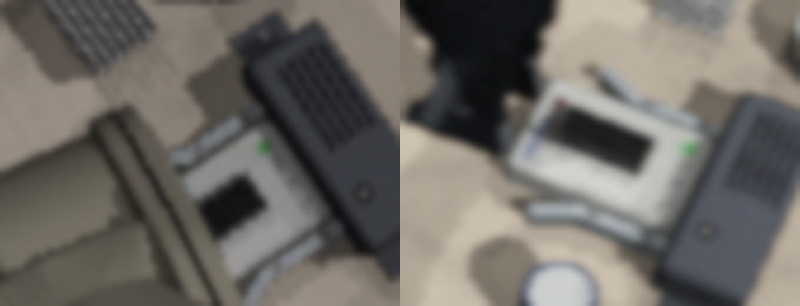

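Call:
carry_out:
  dr:
    - [0,0,0]
    - [0,0,0]
    - [0,0,0]
    - [0,0,0]
    - [0,0,0]
    - [0,0,0]
    - [0,0,0]
  linear:
    - [0.006,0,-0.0012]
    - [0.02,0,-0.004]
    - [0.045,0,-0.009]
    - [0.085,0,-0.017]
    - [0.111,0,-0.066]
    - [0.1,0,-0.12]
    - [0.1,0,-0.12]
  gripper: [0.35,0.35,0.35,0.2,0,0,0]

```text
t: 12.68
tool_pos: [0.4771, 0.3643, 0.1116]
tool_rot: [-3.14, 0.2, 2.182]
force: [0.4, 0.2, 0.1]
grip_width: 0.0001
```

```bash
python3 look.py t11; python3 -c "
from h import *
a=cv2.imread('pics/t11_top.png')[140:205,240:325];b=cv2.imread('pics/t11_side.png')[185:255,255:340]
cv2.imwrite('pics/t11c.png',np.hstack([cv2.resize(a,(400,306),interpolation=2),cv2.resize(b,(400,306),interpolation=2)]))"; python3 prog.py t11 side 250 190 320 252; python3 prog.py t11 top 235 150 312 215
```

```text
12.675 [0.4771 0.3643 0.1116] [-3.1399  0.1995  2.182 ] 8.139161372238268e-05 [0.37 0.22 0.11]
tcp dock [[-218.79353378    6.25804992]]Traceback (most recent call last):
  File "prog.py", line 12, in <module>
    prog(sys.argv[2],cv2.imread(f'pics/{sys.argv[1]}_{sys.argv[2]}.png'),tuple(map(int,sys.argv[3:7])))
    ~~~~^^^^^^^^^^^^^^^^^^^^^^^^^^^^^^^^^^^^^^^^^^^^^^^^^^^^^^^^^^^^^^^^^^^^^^^^^^^^^^^^^^^^^^^^^^^^^^^
  File "prog.py", line 9, in prog
    p=ray(cam,big(m).mean(0),.012)[0]
              ~~~^^^
  File "h.py", line 19, in big
    return max(cs,key=cv2.contourArea)[:,0]
           ~~~^^^^^^^^^^^^^^^^^^^^^^^^
ValueError: max() iterable argument is empty
Traceback (most recent call last):
  File "prog.py", line 12, in <module>
    prog(sys.argv[2],cv2.imread(f'pics/{sys.argv[1]}_{sys.argv[2]}.png'),tuple(map(int,sys.argv[3:7])))
    ~~~~^^^^^^^^^^^^^^^^^^^^^^^^^^^^^^^^^^^^^^^^^^^^^^^^^^^^^^^^^^^^^^^^^^^^^^^^^^^^^^^^^^^^^^^^^^^^^^^
  File "prog.py", line 9, in prog
    p=ray(cam,big(m).mean(0),.012)[0]
              ~~~^^^
  File "h.py", line 19, in big
    return max(cs,key=cv2.contourArea)[:,0]
           ~~~^^^^^^^^^^^^^^^^^^^^^^^^
ValueError: max() iterable argument is empty
```

View pics/t11c.png

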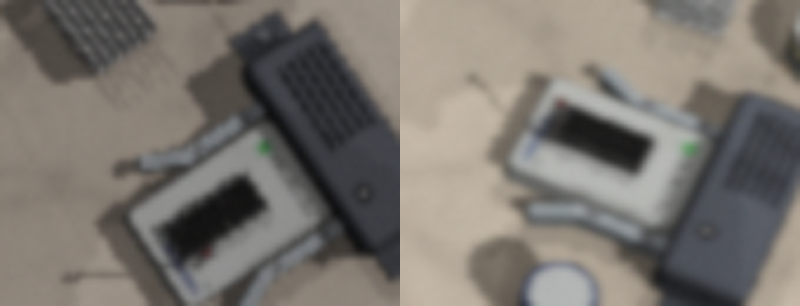

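View pics/t11.png

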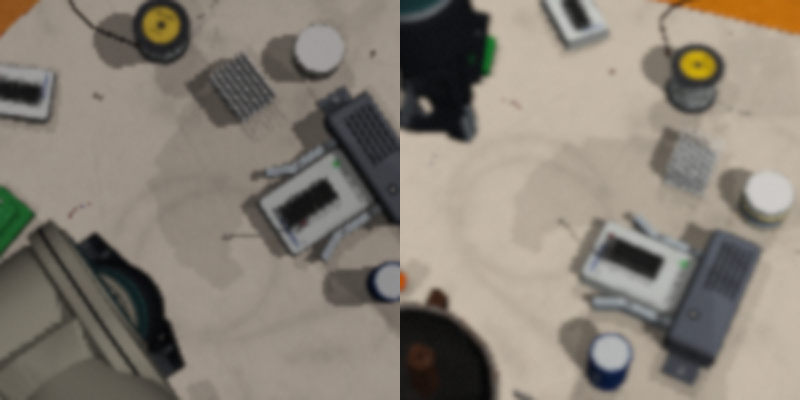

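```bash
cat > bead.py <<'E'
import sys
from h import *
P=[];t=sys.argv[1]
for cam,(u,v) in(('top',(int(sys.argv[2]),int(sys.argv[3]))),('side',(int(sys.argv[4]),int(sys.argv[5])))):
    im=cv2.imread(f'pics/{t}_{cam}.png').astype(float);k=8
    c=im[v-k:v+k+1,u-k:u+k+1];r=np.clip(c[...,2]-np.maximum(c[...,0],c[...,1])-10,0,None)
    i=np.unravel_index(r.argmax(),r.shape);yy,xx=np.mgrid[-k:k+1,-k:k+1];m=(abs(yy-yy[i])<3)&(abs(xx-xx[i])<3)
    r=r*m;p=(u+(r*xx).sum()/r.sum(),v+(r*yy).sum()/r.sum());P.append(p);print(cam,np.round(p,2),r.max())
Pm=[]
for cam in('top','side'):
    c=camera_info(cam);K=np.array([[c['fx'],0,c['cx']],[0,c['fy'],c['cy']],[0,0,1]]);Pm.append(K@np.c_[c['R'],c['t']])
X=cv2.triangulatePoints(Pm[0],Pm[1],np.array(P[0]),np.array(P[1])).ravel();X=X[:3]/X[3]
print(X,'dock',dk(X[None])*1e3,'z',X[2]*1e3)
for cam,p in zip(('top','side'),P): print(cam,'reproj',(proj(cam,X)-p).round(2))
E
python3 bead.py t11 284 193 289 209
python3 - <<'E'
from h import *
for th in (0,1.2,1.35,1.48):
    xp=40-41*np.cos(th); X=np.r_[w((-37-xp)/1e3,-.0125),(27.5+41*np.sin(th))/1e3]
    print(th,proj('top',X),proj('side',X))
E
```

```text
top [283.56 193.17] 8.0
side [288.67 208.13] 8.0
[0.54609379 0.23498544 0.07645936] dock [[-73.30238563 -11.37572413]] z 76.45935572148053
top reproj [[-0.22  0.41]]
side reproj [[ 0.72 -0.06]]
0 [[294.69670597 187.22479197]] [[302.13518374 224.25420535]]
1.2 [[287.19256037 191.73729243]] [[293.32922375 212.56891198]]
1.35 [[285.16447621 193.07277856]] [[291.00186215 211.18023149]]
1.48 [[283.31302869 194.30339026]] [[288.88756381 210.0890828 ]]
```

```bash
python3 - <<'E'
from h import *
move([*w(-.120,-.017),.10],2.1808,0)
R=Rn.from_euler('xyz',[np.pi,0,2.1808]);print(R.inv().apply([*n,0]),R.inv().apply([*e,0]))
E
```

```text
dr [-0.0109, 0.1991, 0.0011] lin [-0.0949, -0.019, 0.0263]
[-9.99999686e-01  7.92653507e-04  9.70720580e-20] [7.92653507e-04 9.99999686e-01 1.22464641e-16]
```

Call:
carry_out:
  dr:
    - [0,0.1,0]
    - [-0.005,0.2,0]
    - [-0.01,0.2,0.001]
    - [-0.01,0.2,0.001]
    - [-0.01,0.2,0.001]
  linear:
    - [-0.032,-0.007,0.009]
    - [-0.064,-0.014,0.018]
    - [-0.095,-0.019,0.0263]
    - [-0.095,-0.019,0.0263]
    - [-0.095,-0.019,0.0263]
  gripper: [0,0,0,0,0]

```text
t: 13.4
tool_pos: [0.5132, 0.2692, 0.098]
tool_rot: [-3.136, -0.002, 2.18]
force: [0.1, -0.5, -0.8]
grip_width: -0.0001
```

```bash
python3 - <<'E'
from h import *
s=observe();print(s['t'],s['tool_pos'],s['tool_rot'],dk(s['tool_pos'][None])*1e3,s['force'])
move([*w(-.106,-.017),.058],2.1808,0)
E
```

```text
13.4 [0.51319252 0.26924214 0.09798205] [-3.13633921e+00 -2.43465708e-03  2.18018229e+00] [[-120.23472083  -18.68126986]] [ 0.12184041 -0.54724997 -0.80248268]
dr [-0.0053, -0.0024, -0.0006] lin [-0.0143, 0.0019, 0.0399]
```

Call:
carry_out:
  dr:
    - [0,0,0]
    - [0,0,0]
    - [0,0,0]
  linear:
    - [0,0,0.02]
    - [-0.006,0.001,0.04]
    - [-0.014,0.001,0.04]
  gripper: [0,0,0]

```text
t: 13.78
tool_pos: [0.5206, 0.259, 0.0573]
tool_rot: [-3.134, -0.003, 2.183]
force: [-0.3, 0.6, 0.3]
grip_width: -0.0001
```

```bash
python3 look.py t12
```

```text
13.775 [0.5206 0.259  0.0573] [-3.1344e+00 -2.8000e-03  2.1829e+00] -5.980462804610591e-05 [-0.26  0.55  0.29]
tcp dock [[-107.58769802  -18.50420672]]
```

View pics/t12.png

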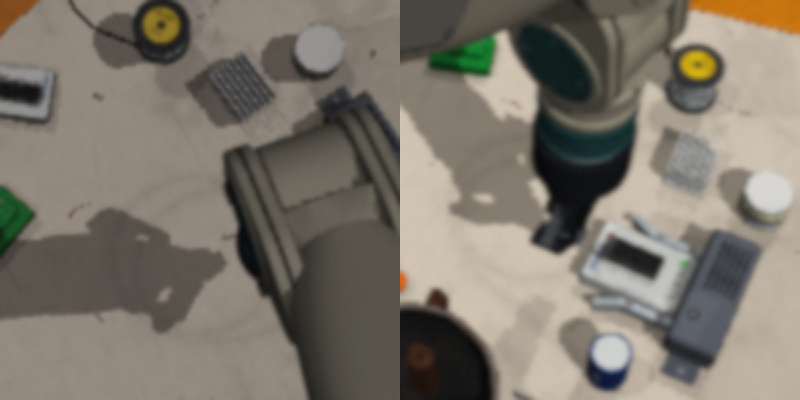

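Call:
carry_out:
  dr:
    - [0,0,0]
    - [0,0,0]
    - [0,0,0]
    - [0,0,0]
    - [0,0,0]
    - [0,0,0]
    - [0,0,0]
    - [0,0,0]
    - [0,0,0]
    - [0,0,0]
    - [0,0,0]
    - [0,0,0]
    - [0,0,0]
    - [0,0,0]
  linear:
    - [-0.012,0,0]
    - [-0.022,0,0]
    - [-0.027,0,0]
    - [-0.031,0,0]
    - [-0.034,0,0.001]
    - [-0.037,0,0.002]
    - [-0.04,0,0.004]
    - [-0.042,0,0.006]
    - [-0.044,0,0.0085]
    - [-0.046,0,0.011]
    - [-0.048,0,0.014]
    - [-0.049,0,0.0165]
    - [-0.051,0,0.0225]
    - [-0.051,0,0.0225]
  gripper: [0,0,0,0,0,0,0,0,0,0,0,0,0,0]

```text
t: 15.62
tool_pos: [0.5519, 0.2167, 0.0362]
tool_rot: [-3.138, -0.002, 2.18]
force: [0.3, 0.3, -0.1]
grip_width: -0.0004
```

```bash
python3 look.py t13; python3 -c "
from h import *
b=cv2.imread('pics/t13_side.png')[175:260,255:355]
cv2.imwrite('pics/t13c.png',cv2.resize(b,(700,595),interpolation=2))"
```

```text
15.625 [0.5519 0.2167 0.0362] [-3.1383e+00 -2.0000e-03  2.1805e+00] -0.0003913074445458463 [ 0.29  0.28 -0.08]
tcp dock [[-54.97449791 -17.08179639]]
```

View pics/t13c.png

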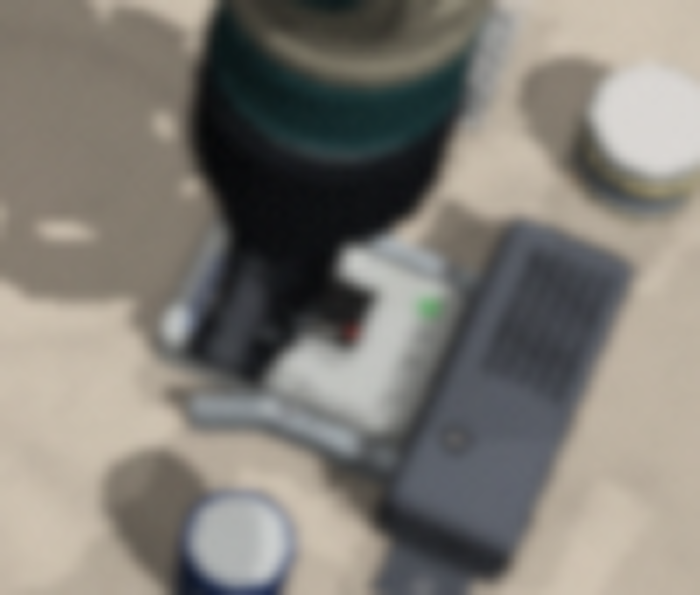

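Call:
carry_out:
  dr:
    - [0,0,0]
    - [0,0,0]
    - [0,0,0]
    - [0,0,0]
  linear:
    - [0,0,0.002]
    - [0,0,0.004]
    - [0,0,0.006]
    - [0,0,0.006]
  gripper: [0,0,0,0]

```text
t: 16.23
tool_pos: [0.5522, 0.217, 0.0307]
tool_rot: [-3.139, -0.002, 2.181]
force: [-0.1, 0.1, -0.1]
grip_width: 0.0001
```

Call:
carry_out:
  dr:
    - [0,0,0]
    - [0,0,0]
    - [0,0,0]
  linear:
    - [0,0,0.001]
    - [0,0,0.002]
    - [0,0,0.002]
  gripper: [0,0,0]

```text
t: 16.6
tool_pos: [0.5523, 0.2169, 0.0289]
tool_rot: [-3.139, -0.001, 2.181]
force: [-0.5, -1.0, 0.8]
grip_width: 0.0
```

Call:
carry_out:
  dr:
    - [0,0,0]
    - [0,0,0]
    - [0,0,0]
  linear:
    - [0,0,0.001]
    - [0,0,0.002]
    - [0,0,0.002]
  gripper: [0,0,0]

```text
t: 16.98
tool_pos: [0.5525, 0.217, 0.0285]
tool_rot: [-3.14, -0.001, 2.181]
force: [-3.7, -0.7, 9.8]
grip_width: -0.0001
```

```bash
python3 look.py t14; python3 bead.py t14 290 190 305 222; python3 -c "
from h import *
b=cv2.imread('pics/t14_side.png')[195:250,280:345]
cv2.imwrite('pics/t14c.png',cv2.resize(b,(650,550),interpolation=2))"
```

```text
16.975 [0.5525 0.217  0.0285] [-3.1397e+00 -1.2000e-03  2.1808e+00] -5.26897086694425e-05 [-3.67 -0.71  9.77]
tcp dock [[-54.87820757 -16.44566803]]
top [nan nan] 0.0
side [305.24 224.65] 7.0
[nan nan nan] dock [[nan nan]] z nan
top reproj [[nan nan]]
side reproj [[nan nan]]bead.py:8: RuntimeWarning: invalid value encountered in scalar divide
  r=r*m;p=(u+(r*xx).sum()/r.sum(),v+(r*yy).sum()/r.sum());P.append(p);print(cam,np.round(p,2),r.max())
```

View pics/t14c.png

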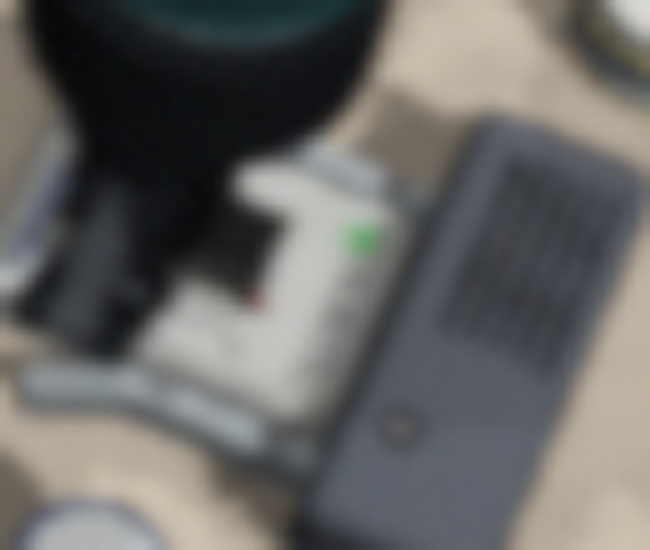

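Call:
carry_out:
  dr:
    - [0,0,0]
    - [0,0,0]
    - [0,0,0]
    - [0,0,0]
    - [0,0,0]
    - [0,0,0]
    - [0,0,0]
  linear:
    - [0,0,-0.01]
    - [0,0,-0.04]
    - [0,0,-0.08]
    - [0.05,0,-0.1]
    - [0.11,0,-0.1]
    - [0.17,0,-0.1]
    - [0.18,0,-0.1]
  gripper: [0,0,0,0,0,0,0]

```text
t: 17.95
tool_pos: [0.4472, 0.3669, 0.1273]
tool_rot: [-3.139, -0.002, 2.185]
force: [0.2, 1.0, 0.1]
grip_width: 0.0002
```

```bash
python3 look.py t15; python3 bead.py t15 293 187 304 223; python3 -c "
from h import *
a=cv2.imread('pics/t15_top.png')[145:210,250:335];b=cv2.imread('pics/t15_side.png')[190:255,265:350]
cv2.imwrite('pics/t15c.png',np.hstack([cv2.resize(a,(400,306),interpolation=2),cv2.resize(b,(400,306),interpolation=2)]))"
```

```text
17.95 [0.4472 0.3669 0.1273] [-3.1392e+00 -2.2000e-03  2.1853e+00] 0.00018157146501834404 [0.19 0.97 0.15]
tcp dock [[-238.06991476  -16.77218119]]
top [298.43 184.29] 3.0
side [305.28 224.5 ] 7.0
[0.57177061 0.19644516 0.03526676] dock [[-27.00435213 -12.44511298]] z 35.26676263333257
top reproj [[-0.27  0.48]]
side reproj [[ 0.86 -0.07]]
```

View pics/t15c.png

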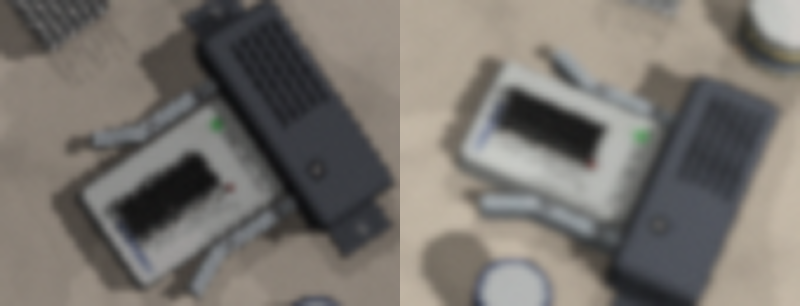

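View pics/t15.png

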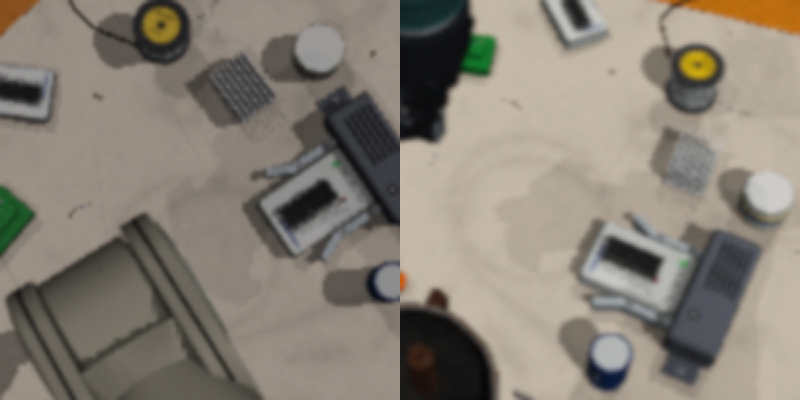

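```bash
python3 - <<'E'
from h import *
def g(t,cam,u,v,ch,k=5):
    c=cv2.imread(f'pics/{t}_{cam}.png').astype(float)[v-k:v+k+1,u-k:u+k+1]
    o=[i for i in range(3) if i!=ch];r=np.clip(c[...,ch]-c[...,o].max(2)-(15 if ch==1 else 0),0,None);yy,xx=np.mgrid[-k:k+1,-k:k+1]
    return np.round([u+(r*xx).sum()/r.sum(),v+(r*yy).sum()/r.sum()],2)
for t in('t11','t15'): print(t,'LED',g(t,'top',296,171,1),g(t,'side',401-400+315,219,1) )
for cam in('top','side'):
    a=cv2.imread(f'pics/t11_{cam}.png').astype(float);b=cv2.imread(f'pics/t15_{cam}.png').astype(float);z=cv2.imread(f'pics/{cam}0.png').astype(float)
    for nm,(u,v) in({'sink':(260,143),'jar':(289,128),'cap':(316,215)} if cam=='top' else {'sink':(317,180),'jar':(347,193),'cap':(288,255)}).items():
        s=np.s_[v-12:v+12,u-14:u+14]
        sh,_=cv2.phaseCorrelate(cv2.cvtColor(z[s].astype(np.uint8),6).astype(np.float32),cv2.cvtColor(b[s].astype(np.uint8),6).astype(np.float32))
        print(cam,nm,np.round(sh,2),abs(b[s]-z[s]).mean().round(1))
a=cv2.imread('pics/t15_top.png')[165:205,268:310];b=cv2.imread('pics/t15_side.png')[200:240,278:320]
f=lambda x:cv2.convertScaleAbs(cv2.resize(x,(400,381),interpolation=2),alpha=1.4)
cv2.imwrite('pics/t15d.png',np.hstack([f(a),f(b)]))
E
```

```text
t11 LED [295.57 170.95] [315.96 218.43]
t15 LED [295.49 171.03] [315.71 218.36]
top sink [0.26 0.01] 4.5
top jar [ 0.19 -0.09] 6.0
top cap [0.   0.13] 4.6
side sink [-0.07  0.07] 9.5
side jar [-0.08  0.08] 9.6
side cap [0.07 0.11] 5.9
```

View pics/t15d.png

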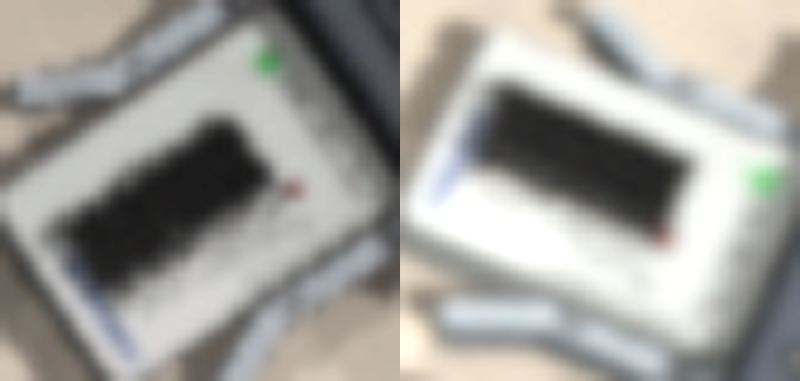

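```bash
python3 - <<'E'
from h import *
def edge(cam,im,rng,axis,pol,th,z,lo,hi):
    g=im.astype(float).max(2);pts=[]
    for v in rng:
        row=g[v,lo:hi]
        for u in range(len(row)-2,0,-1):
            if row[u]<th<=row[u+1]: pts.append((lo+u+(th-row[u])/(row[u+1]-row[u]),v));break
    X=ray(cam,pts,z)[:,:2];return dk(X)
im=cv2.imread('pics/t15_top.png')
b=edge('top',im,range(152,180),0,0,105,.038,303,340);print('dock back x',b[:,0].mean()*1e3,b[:,0].std()*1e3)
h=cv2.cvtColor(im,cv2.COLOR_BGR2HSV).astype(int);m=np.zeros(im.shape[:2],np.uint8)
m[150:215,255:312]=((h[150:215,255:312,1]<18)&(h[150:215,255:312,2]>105))*255
m=cv2.morphologyEx(m,cv2.MORPH_OPEN,np.ones((3,3),np.uint8))
c=dk(ray('top',cv2.convexHull(big(m))[:,0],.021))*1e3
print(c.round(1).tolist())
# profile along axis: sample brightness along dock x at y=+20,-20, z=.021
g=cv2.cvtColor(im,6)
xs=np.arange(-100,8,2)/1e3
for y in(-.02,0.02):
    P=np.array([np.r_[w(x,y),.021] for x in xs]);q=proj('top',P).astype(np.float32)
    print(y,dict(zip((xs*1e3).astype(int).tolist(),cv2.remap(g,q[:,:1],q[:,1:],1).ravel().tolist())))
E
```

```text
dock back x 46.553192119553266 0.32054756004325924
[[-13.5, 26.5], [-7.8, -12.4], [-7.9, -21.1], [-12.0, -27.0], [-15.4, -27.7], [-72.5, -30.1], [-77.8, -29.5], [-81.8, -26.8], [-88.2, 23.9], [-85.5, 27.9], [-82.1, 28.5], [-52.6, 29.2], [-17.5, 29.2]]
-0.02 {-100: 86, -98: 86, -96: 83, -94: 75, -92: 65, -90: 89, -88: 122, -86: 139, -84: 130, -82: 122, -80: 127, -78: 142, -76: 150, -74: 151, -72: 150, -70: 151, -68: 151, -66: 151, -64: 150, -62: 151, -60: 152, -58: 151, -56: 149, -54: 146, -52: 146, -50: 143, -48: 141, -46: 139, -44: 139, -42: 138, -40: 138, -38: 135, -36: 133, -34: 133, -32: 132, -30: 132, -28: 131, -26: 132, -24: 136, -22: 141, -20: 141, -18: 140, -16: 138, -14: 131, -12: 120, -10: 112, -8: 107, -6: 94, -4: 80, -2: 62, 0: 39, 2: 23, 4: 24, 6: 36}
0.02 {-100: 74, -98: 72, -96: 69, -94: 61, -92: 59, -90: 78, -88: 113, -86: 133, -84: 140, -82: 141, -80: 139, -78: 139, -76: 138, -74: 139, -72: 139, -70: 140, -68: 140, -66: 140, -64: 140, -62: 139, -60: 139, -58: 138, -56: 138, -54: 136, -52: 139, -50: 139, -48: 140, -46: 139, -44: 141, -42: 141, -40: 141, -38: 141, -36: 140, -34: 139, -32: 139, -30: 141, -28: 140, -26: 141, -24: 140, -22: 139, -20: 138, -18: 137, -16: 130, -14: 119, -12: 103, -10: 91, -8: 83, -6: 79, -4: 76, -2: 61, 0: 38, 2: 23, 4: 24, 6: 35}
```

```bash
python3 -c "
from plant import *
print(observe()['t'],observe()['force']);print(close_job())"
```

```text
18.05 [-0.0602431  -0.14208692 -0.69621857]
the job is handed in; nothing more can be done
None
```

I pushed the programmer sideways onto the dock's centre line, then pushed it from behind into the dock until it stopped. After that I folded the lever down with the closed fingertips, backed the arm clear and handed the job in at 18 s.

**Docking:** At the end it took about 16 N without moving any further. In the top view its rear face is about 137 mm from the back of the dock, against 138 mm expected when fully home. The lever was still upright when I looked just after docking. The programmer did not move when the lever was folded.

**Lever:** I pressed it down with about 10 N, with the fingertip at 28.5 mm above the bench. The red bead now lies at the front corner of the socket, about 41 mm lower than before.

**Items beside the dock:** The jar, capacitor and heat sink shifted by at most 0.3 pixel in the images, so I take them as undisturbed.

**Check that disagreed:** The two-camera position of the bead came out about 8 mm too high both before and after folding. After folding it also came out about 9 mm too far toward the dock. I put this down to faint bead pixels and the narrow angle between the cameras. My conclusion that the lever is flat rests on the fingertip height and the 41 mm change in bead height.

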